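Soft-foot check on a cassette levelling table

TASK

The little levelling table that the test cassettes are developing on rocks: one of its four feet has lost its packing. Press down on the corners one at a time with the fingertips to find the one that gives, then press the blue cam-shim lever of that corner right down flat so the table stands level and firm. Leave the other three levers up, pick nothing up, and do not shove the table or disturb the cassettes, the brown bottle or the marker.

Things in the scene. Friction and masses are not known exactly. Their poses are not given: they have to be found in the camera images.
- table: Loose aluminium levelling table, deck 156 x 196 x 12 mm, 2.2 kg, on four cushioned feet. Origin: centre of the deck's underside, 24 mm above the worktop; x to its far edge, y to its left edge, z up. Three feet are solid (give under 1 mm). One corner, different each time, has only a soft cushion: it gives about 4 mm when pressed with 6 to 8 N and springs back. Beside each corner is a lever with a blue pad.
- corner_near_left (a point): Top of the round black press mark (26 mm across, 2 mm proud of the deck) on the near left corner of the table, straight above that corner's foot; at (-60, 80, 14) mm in the table's frame, 38 mm above the worktop when level.
- corner_near_right (a point): Top of the round black press mark (26 mm across, 2 mm proud of the deck) on the near right corner of the table, straight above that corner's foot; at (-60, -80, 14) mm in the table's frame, 38 mm above the worktop when level.
- corner_far_left (a point): Top of the round black press mark (26 mm across, 2 mm proud of the deck) on the far left corner of the table, straight above that corner's foot; at (60, 80, 14) mm in the table's frame, 38 mm above the worktop when level.
- corner_far_right (a point): Top of the round black press mark (26 mm across, 2 mm proud of the deck) on the far right corner of the table, straight above that corner's foot; at (60, -80, 14) mm in the table's frame, 38 mm above the worktop when level.
- pad_near_left (a point): Top of the blue thumb pad (15 x 34 mm) of the near left lever, 52 mm along the 67 mm lever from its hinge. Hinge pin along the table's x, at (-88, 74, 2) mm in the table's frame; the lever runs beside the deck edge towards the edge's middle, raised 33 to 38 degrees at the start. Pressed flat, this point is at (-88, 22, 16) mm in that frame, 4 mm above the deck top.
- pad_near_right (a point): Top of the blue thumb pad (15 x 34 mm) of the near right lever, 52 mm along the 67 mm lever from its hinge. Hinge pin along the table's x, at (-88, -74, 2) mm in the table's frame; the lever runs beside the deck edge towards the edge's middle, raised 33 to 38 degrees at the start. Pressed flat, this point is at (-88, -22, 16) mm in that frame, 4 mm above the deck top.
- pad_far_left (a point): Top of the blue thumb pad (15 x 34 mm) of the far left lever, 52 mm along the 67 mm lever from its hinge. Hinge pin along the table's x, at (88, 74, 2) mm in the table's frame; the lever runs beside the deck edge towards the edge's middle, raised 33 to 38 degrees at the start. Pressed flat, this point is at (88, 22, 16) mm in that frame, 4 mm above the deck top.
- pad_far_right (a point): Top of the blue thumb pad (15 x 34 mm) of the far right lever, 52 mm along the 67 mm lever from its hinge. Hinge pin along the table's x, at (88, -74, 2) mm in the table's frame; the lever runs beside the deck edge towards the edge's middle, raised 33 to 38 degrees at the start. Pressed flat, this point is at (88, -22, 16) mm in that frame, 4 mm above the deck top.
- lever_near_left (a joint): Angle of the near left corner's lever: 0 = raised, 0.66 rad = flat. Stiff by friction (3 to 8 N on the pad from above), it stays where it is left. Flat, its cam toe fills the 4 mm gap of the missing packing; at a solid foot it would jack that corner about 4 mm too high.
- lever_near_right (a joint): Angle of the near right corner's lever: 0 = raised, 0.66 rad = flat. Stiff by friction (3 to 8 N on the pad from above), it stays where it is left. Flat, its cam toe fills the 4 mm gap of the missing packing; at a solid foot it would jack that corner about 4 mm too high.
- lever_far_left (a joint): Angle of the far left corner's lever: 0 = raised, 0.66 rad = flat. Stiff by friction (3 to 8 N on the pad from above), it stays where it is left. Flat, its cam toe fills the 4 mm gap of the missing packing; at a solid foot it would jack that corner about 4 mm too high.
- lever_far_right (a joint): Angle of the far right corner's lever: 0 = raised, 0.66 rad = flat. Stiff by friction (3 to 8 N on the pad from above), it stays where it is left. Flat, its cam toe fills the 4 mm gap of the missing packing; at a solid foot it would jack that corner about 4 mm too high.
- cassette_1: White test cassette 13 x 65 x 4 mm lying loose on the middle of the deck, along the table's x; origin: centre of its underside.
- cassette_2: White test cassette 13 x 65 x 4 mm lying loose on the middle of the deck, along the table's x; origin: centre of its underside.
- cassette_3: White test cassette 13 x 65 x 4 mm lying loose on the middle of the deck, along the table's x; origin: centre of its underside.
- brown_bottle: Brown reagent bottle with blue cap, 60 mm across, 98 mm high, loose on the worktop; origin: centre of its underside.
- black_marker: Black marker pen, 12 x 137 x 13 mm, lying loose on the worktop; origin: centre of its underside.

How it is judged (in metres and radians):
On the way, in this order (a step that is already met when the one before it is completed fails the run):
1. the corner that gives has been pressed down at least 2.5 mm by the fingers, all levers still up (height (world z) of any of corner_near_left, corner_near_right, corner_far_left, corner_far_right below 0.0355 m and contact force between the fingers and table above 1 N and value of joint each of lever_near_left, lever_near_right, lever_far_left, lever_far_right below 0.25 rad), for 0.1 s.
2. one lever has been pressed flat (value of joint any of lever_near_left, lever_near_right, lever_far_left, lever_far_right above 0.6 rad), for 0.2 s.
At the end, for the whole second after the job is handed in: Exactly one lever is flat (over 0.6 rad) and the other three are up (under 0.25 rad); the table lies at rest on its feet, level within 0.0075 rad and 1.5 mm of its height, which only the soft corner's lever allows; the three cassettes still lie on it (((value of joint lever_near_left above 0.6 rad and value of joint each of lever_near_right, lever_far_left, lever_far_right below 0.25 rad) or (value of joint lever_near_right above 0.6 rad and value of joint each of lever_near_left, lever_far_left, lever_far_right below 0.25 rad) or (value of joint lever_far_left above 0.6 rad and value of joint each of lever_near_left, lever_near_right, lever_far_right below 0.25 rad) or (value of joint lever_far_right above 0.6 rad and value of joint each of lever_near_left, lever_near_right, lever_far_left below 0.25 rad)) and angle between table's own z axis and vertical below 0.0075 rad and height (world z) of table between 0.0225 and 0.0255 m and linear speed of table below 0.01 m/s and height (world z) of cassette_1 between 0.032 and 0.042 m and height (world z) of cassette_2 between 0.032 and 0.042 m and height (world z) of cassette_3 between 0.032 and 0.042 m); the robot touches nothing.
It fails at once if the lever of a solid corner was pressed down, jacking that corner up more than 2 mm ((value of joint lever_near_left above 0.3 rad and height (world z) of corner_near_left above 0.04 m) or (value of joint lever_near_right above 0.3 rad and height (world z) of corner_near_right above 0.04 m) or (value of joint lever_far_left above 0.3 rad and height (world z) of corner_far_left above 0.04 m) or (value of joint lever_far_right above 0.3 rad and height (world z) of corner_far_right above 0.04 m)).
It fails at once if two levers were pressed down (value of joint each of lever_near_left, lever_near_right above 0.3 rad or value of joint each of lever_near_left, lever_far_left above 0.3 rad or value of joint each of lever_near_left, lever_far_right above 0.3 rad or value of joint each of lever_near_right, lever_far_left above 0.3 rad or value of joint each of lever_near_right, lever_far_right above 0.3 rad or value of joint each of lever_far_left, lever_far_right above 0.3 rad).
It fails at once if the table was lifted by more than 8 mm or shoved more than 15 mm (height (world z) of table above 0.032 m or distance of table from where it was at the start of the episode above 0.015 m).
It fails at once if a cassette was lifted or shifted more than 20 mm (distance of any of cassette_1, cassette_2, cassette_3 from where it was at the start of the episode above 0.02 m or height (world z) of any of cassette_1, cassette_2, cassette_3 above 0.051 m).
It fails at once if the brown bottle or the marker was moved more than 20 mm (distance of any of brown_bottle, black_marker from where it was at the start of the episode above 0.02 m).
It also fails if it takes over 48 s, if anything falls off the work surface, if the arm or the gripper's body presses on something with over 40 N, if the wrist force passes 120 N, or if a joint passes its speed limit or range.

ROBOT

A 6-joint arm with a two-finger parallel gripper is mounted at the origin on a cart in front of the work surface, level with it; the furniture and walls round the work are solid. World frame = base frame: x ahead of the robot, y to its left, z up, the work surface at z = 0. Lengths are in m, angles in degrees, forces in N, time in s.
With the tool pointing down it reaches from about 0.35 to 0.725 m from the base axis. Payload 6 kg.
Tool frame: the origin (TCP) lies between the finger pads; the fingertips stand 8 mm ahead of it and the grasp point (between the pads) lies 11 mm behind it; z points along the fingers, y is the line along which they close (so a half turn about z gives the same grasp; the last joint's range is limited). The gripper opens to 85 mm and grips with 20 to 120 N. Pads are 22 mm wide; open, the fingers measure 114 mm over their backs; the gripper's body (76 mm by 85 mm) begins 54 mm behind the grasp point. The pads swing forward as they close: fully open they stand 13 mm farther back than shut.
Start: joints at [-50.781, 2.303, 4.859, 0, -92.561, -19.12], TCP at [0.206, -0.563, 0.239] pointing down, gripper open.
Joint ranges: [-146.85, 146.85], [-73.84, 115.35], [-62.03, 85.46], [-188.31, 113.3], [-161.28, -10.13], [-171.36, 171.36]. Speed limits (degrees/s): [147.25, 147.25, 172.46, 180, 180, 180].

INTERFACE

Orientations are given as [roll, pitch, yaw] about the fixed x, y, z axes, in that order (R = Rz(yaw) Ry(pitch) Rx(roll)).
In Python, from plant import arm, vision gives the robot as it stands.
- The arm moves only by the shell command python3 -m creep 'ROWS' [OPENING] [FORCE]. ROWS is JSON, a list of rows, each a list of 4 numbers: the shift along the tool's x, y, z in m, then the turn about the tool's z in degrees. In form: [[tx, ty, tz, spin], ...]. A call has 1 to 20 rows; each row shifts and turns the commanded pose from where the row before left it, along the tool's axes as they then stand; what a row does not reach is not made up. A row lasts 1/8 s, in which the tool goes at most 62.5 mm and 10.7 degrees, less where a joint would pass 70% of its speed; a pose out of reach is approached as far as the arm can. A call with a gripper value outside its range is refused whole. OPENING is the closure, from 0 (fully open) to 1 (shut), set as the call begins (- or left out, the last holds). The fingers move at their own pace and stop on an object; FORCE is the grip in N (left out, the last holds). Time passes only in rows, so rows that do not move let the fingers close. It gives the time, the measured TCP pose, the force, the opening and the grip force at its end, in the units of the state.
- arm.state(): the state, without advancing time (a new reading comes with each control period).
- vision.snapshot(name): name is "scene" or "top" or "wrist"; returns the picture (480x640x3 uint8, blue, green, red); there is no depth.
- vision.camera_model(name): a dict with "fx", "fy", "cx", "cy" (pixels), "xyz" and "orientation" of the camera in the world; the wrist camera has in their place "mount" (4x4, takes a point from camera to tool coordinates, whose origin is the TCP and whose axes are the flange's). Camera axes: x right, y down, z forward; pixel columns grow to the right and rows downward; lengths in m; the calibration is good to about 2 mm. A picture is of the moment at which its call begins: read the wrist's pose just before it. camera_model takes no time and is no camera call.
- arm.close_job(): hands the job in; it is judged then, once.
The state is a dict: "time_s": time; "q": joint angles; "joint_vel": joint speeds; "effort": joint torques, N m; "eef_pos": TCP position; "orientation": TCP orientation; "ft_force": force on the tool from outside, world axes, zero at the start; "moment": the same for the moment, N m; "finger_gap": finger opening in m; "finger_force": force on a finger pad.
Only numpy, scipy, OpenCV 4.12 (cv2) and the standard library are available. Lean on these libraries where they do the work, as an engineer would, in place of code of your own. Each camera call takes 0.05 s, during which the arm holds its last target. There are 200 camera calls.

## Working session

There is one attempt and no reset: what is moved stays moved. The work goes in short steps, Python scripts to look and compute and a shell command to move; the robot and the scene stay as the last step left them, time stands still between calls to the robot, and variables do not carry over. Pictures are saved under pics/ and viewed, at most 10 in all, crops included, and the job is handed in when it is done.

```bash
mkdir -p pics
python3 - <<'E'
from plant import arm, vision
import cv2
for n in ("top","scene"):
    cv2.imwrite(f"pics/{n}0.png",vision.snapshot(n)); print(vision.camera_model(n))
print(vision.camera_model("wrist")); print(arm.state())
E
```

```text
{'fx': 514.2093907816632, 'fy': 514.2093907816632, 'cx': 317.74990437480074, 'cy': 225.54125396379285, 'xyz': array([0.47702955, 0.09775734, 1.1908527 ]), 'orientation': array([-177.90787407,    1.3187306 ,  -90.98881441])}
{'fx': 508.2661111115877, 'fy': 508.2661111115877, 'cx': 312.4688118141815, 'cy': 239.43764780914827, 'xyz': array([-0.11089617,  0.5695522 ,  1.05368633]), 'orientation': array([-140.35392438,    0.5613036 , -127.1762321 ])}
{'fx': 364.8891638654606, 'fy': 364.8891638654606, 'cx': 320.9525600236443, 'cy': 239.73099027613188, 'mount': array([[-6.24602028e-04, -9.53051898e-01, -3.02806355e-01,
         7.67995157e-02],
       [ 9.99999730e-01, -7.12334982e-04,  1.79290645e-04,
        -3.80176862e-05],
       [-3.86572849e-04, -3.02806162e-01,  9.53052086e-01,
        -1.34967771e-01],
       [ 0.00000000e+00,  0.00000000e+00,  0.00000000e+00,
         1.00000000e+00]])}
{'time_s': 0.1, 'q': array([-5.07806130e+01,  2.33791330e+00,  4.80813109e+00, -2.28404798e-02,
       -9.25616259e+01, -1.91211832e+01]), 'joint_vel': array([-0.07216403, -0.05007043,  0.07618037,  0.14353711, -0.15388973,
        0.01549508]), 'effort': array([-4.10987064e-03, -3.69346619e+01,  3.48282194e+01,  6.95174485e+00,
       -4.48337785e-03,  6.50475513e-07]), 'eef_pos': array([ 0.20616654, -0.56317157,  0.23835471]), 'orientation': array([ 1.79906160e+02, -8.38195372e-03, -1.59900787e+02]), 'ft_force': array([0.21796355, 0.03820341, 0.40822833]), 'moment': array([0.03739778, 0.02549834, 0.02543485]), 'finger_force': 0.0, 'finger_gap': 0.08533601965481061}
```

View pics/top0.png

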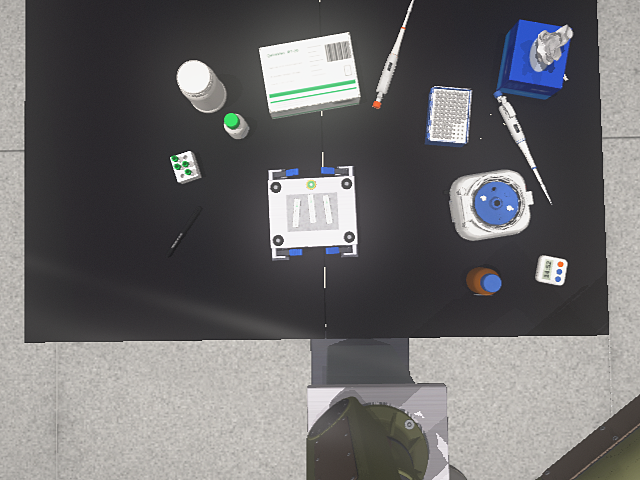

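View pics/scene0.png

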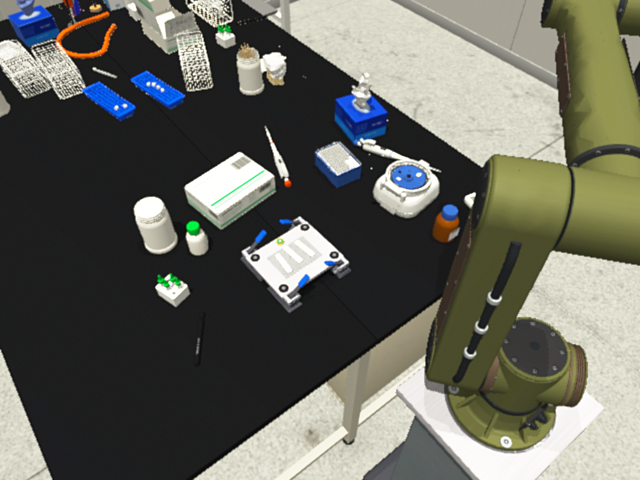

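The top view shows the table with its press marks near pixels (278,240), (348,240), (280,184) and (346,184). The blue levers are along the near and far edges, and the bottle and marker are well clear of it.

```bash
cat > h.py <<'E'
import numpy as np, cv2
from scipy.spatial.transform import Rotation as R
from plant import arm, vision
def rot(o): return R.from_euler('xyz',o,degrees=True).as_matrix()
def cam(name,s=None):
    m=vision.camera_model(name)
    if name!="wrist": T=np.eye(4);T[:3,:3]=rot(m['orientation']);T[:3,3]=m['xyz']
    else:
        B=np.eye(4);B[:3,:3]=rot(s['orientation']);B[:3,3]=s['eef_pos'];T=B@m['mount']
    return m,T
def pix2w(name,uv,z,s=None):
    m,T=cam(name,s); uv=np.atleast_2d(uv)
    d=np.c_[(uv[:,0]-m['cx'])/m['fx'],(uv[:,1]-m['cy'])/m['fy'],np.ones(len(uv))]@T[:3,:3].T
    return T[:3,3]+d*((z-T[2,3])/d[:,2])[:,None]
M={'NL':(-.06,.08),'NR':(-.06,-.08),'FL':(.06,.08),'FR':(.06,-.08)}
def fit(P): # P rows in order of M, xy -> centre, yaw
    A=np.array(list(M.values()));P=P[:,:2];c=P.mean(0);Q=P-c
    y=np.arctan2((A[:,0]*Q[:,1]-A[:,1]*Q[:,0]).sum(),(A*Q).sum())
    return c,np.degrees(y),np.linalg.norm(Q,axis=1)
def go(goal,yaw=None): # shifts in tool axes (tool frame now) to reach goal xyz, spin for yaw
    s=arm.state();d=rot(s['orientation']).T@(np.array(goal)-s['eef_pos'])
    return d.round(4), None if yaw is None else -(yaw-s['orientation'][2])
E
python3 - <<'E'
from h import *
P=pix2w("top",[(278,240),(348,240),(280,184),(346,184)],.038);print(P.round(3));c,y,n=fit(P);print(c,y,n)
print(pix2w("top",[(485,285)],0.05),pix2w("top",[(185,230)],0.0))
print(go([c[0]-.06,c[1],.3]))
E
```

```text
[[0.489 0.213 0.038]
 [0.486 0.056 0.038]
 [0.615 0.207 0.038]
 [0.612 0.058 0.038]]
[0.55036696 0.13382727] -1.0337862033611902 [0.10065293 0.10069513 0.09758222 0.09729923]
[[ 0.38193825 -0.24160137  0.05      ]] [[0.51621298 0.43409011 0.        ]]
(array([-0.5064,  0.557 , -0.0608]), None)
```

```bash
python3 -m creep '[[-0.039,0.0428,0,0],[-0.039,0.0428,0,0],[-0.039,0.0428,0,0],[-0.039,0.0428,0,0],[-0.039,0.0428,0,0],[-0.039,0.0428,0,0],[-0.039,0.0428,0,0],[-0.039,0.0428,0,0],[-0.039,0.0428,0,0],[-0.039,0.0428,0,0],[-0.039,0.0428,0,0],[-0.039,0.0428,0,0],[-0.039,0.0428,0,0],[0,0,0,10.5],[0,0,0,10.5],[0,0,0,0],[0,0,0,0]]' 1 40
python3 - <<'E'
from h import *
s=arm.state();im=vision.snapshot("wrist");cv2.imwrite("pics/w1.png",im)
import json;print(s['eef_pos'],s['orientation'],s['q'])
np.save("w1.npy",np.r_[s['eef_pos'],s['orientation']])
E
```

```text
time_s: 2.22
eef_pos: [0.491, 0.1332, 0.2391]
orientation: [180.0, -0.0, 179.3]
ft_force: [0.4, -0.1, 0.5]
finger_gap: -0.0002
finger_force: 0.0
[0.49101628 0.13318116 0.23914812] [ 1.79998812e+02 -1.77248370e-02  1.79292876e+02] [ 3.78873301e+01 -1.16947898e+01 -8.31674321e+00 -1.20061034e-02
 -9.33911591e+01 -1.28595163e+02]
```

View pics/w1.png

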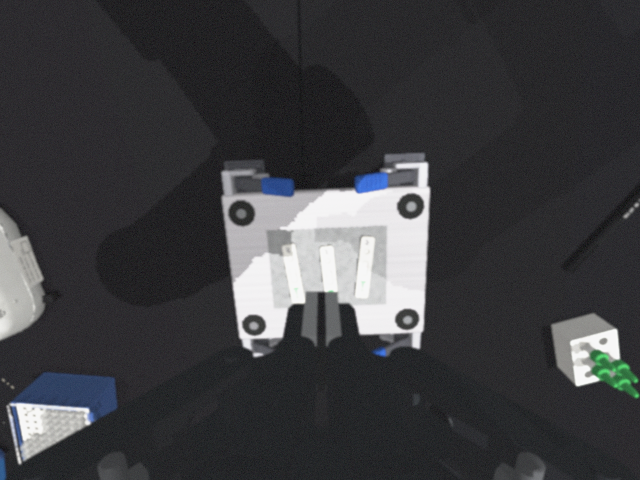

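The wrist view is turned round, with image-down pointing to the far side. The press marks are NR (241,213), NL (411,206), FR (254,325) and FL (407,319), and the near blue pads sit at (278,187) and (371,182).

Run:
```python
from h import *
w=np.load("w1.npy");s=dict(eef_pos=w[:3],orientation=w[3:])
P=pix2w("wrist",[(411,206),(241,213),(407,319),(254,325)],.038,s);print(P.round(4));c,y,n=fit(P);print(c,y,n)
a=np.radians(y);Rz=np.array([[np.cos(a),-np.sin(a)],[np.sin(a),np.cos(a)]])
for k,v in list(M.items())+[('pNL',(-.09,.028)),('pNR',(-.09,-.028)),('pFL',(.09,.028)),('pFR',(.09,-.028))]:
    g=c+Rz@np.array(v);print(k,g.round(4),go([*g,.060]))
```

```text
[[0.4887 0.2181 0.038 ]
 [0.4934 0.0579 0.038 ]
 [0.6084 0.2213 0.038 ]
 [0.6133 0.062  0.038 ]]
[0.55095124 0.13980408] 1.7320317939541137 [0.09996285 0.10009542 0.09965605 0.09972798]
NL [0.4886 0.218 ] (array([0.0036, 0.0848, 0.1793]), None)
NR [0.4934 0.058 ] (array([-0.0034, -0.0751,  0.1792]), None)
FL [0.6085 0.2216] (array([-0.1163,  0.09  ,  0.1792]), None)
FR [0.6133 0.0617] (array([-0.1233, -0.0699,  0.1792]), None)
pNL [0.4601 0.1651] (array([0.0313, 0.0315, 0.1793]), None)
pNR [0.4618 0.1091] (array([ 0.0289, -0.0244,  0.1792]), None)
pFL [0.6401 0.1705] (array([-0.1485,  0.0393,  0.1792]), None)
pFR [0.6418 0.1145] (array([-0.151 , -0.0166,  0.1792]), None)
```

```bash
python3 -m creep '[[0.0018,0.0424,0,0],[0.0018,0.0424,0,0],[0,0,0.046,-2.4],[0,0,0.046,0],[0,0,0.046,0],[0,0,0.041,0],[0,0,0.004,0],[0,0,0.002,0],[0,0,0,0]]'
python3 -m creep '[[0,0,0.001,0],[0,0,0.001,0],[0,0,0,0]]'
python3 -m creep '[[0,0,0.0008,0],[0,0,0.0006,0],[0,0,0,0]]'
```

```text
time_s: 3.4
eef_pos: [0.4898, 0.2188, 0.0565]
orientation: [179.9, 0.2, -178.5]
ft_force: [0.3, 0.1, 0.9]
finger_gap: 0.0002
finger_force: 0.0
time_s: 3.78
eef_pos: [0.4888, 0.2182, 0.0524]
orientation: [180.0, 0.0, -178.5]
ft_force: [-0.2, -0.6, -0.6]
finger_gap: 0.0001
finger_force: 0.0
time_s: 4.15
eef_pos: [0.4888, 0.2182, 0.0508]
orientation: [-180.0, -0.0, -178.5]
ft_force: [-0.4, -0.6, -0.9]
finger_gap: -0.0001
finger_force: 0.0
```

```bash
python3 -m creep '[[0,0,0.002,0],[0,0,0.002,0],[0,0,0,0]]'
python3 -m creep '[[0,0,0.001,0],[0,0,0.0008,0],[0,0,0,0]]'
```

```text
time_s: 4.53
eef_pos: [0.4887, 0.2181, 0.0466]
orientation: [-180.0, -0.0, -178.5]
ft_force: [-1.1, 0.4, 0.9]
finger_gap: 0.0002
finger_force: 0.0
time_s: 4.9
eef_pos: [0.4889, 0.2182, 0.0455]
orientation: [180.0, 0.0, -178.5]
ft_force: [-2.3, -1.3, 3.4]
finger_gap: -0.0002
finger_force: 1.6
```

```bash
python3 -m creep '[[0,0,0.001,0],[0,0,0,0]]'
python3 -m creep '[[0,0,0.001,0],[0,0,0,0]]'
```

```text
time_s: 5.15
eef_pos: [0.4888, 0.2183, 0.0443]
orientation: [180.0, 0.0, -178.5]
ft_force: [-3.7, 1.4, 4.7]
finger_gap: 0.0002
finger_force: 2.4
time_s: 5.4
eef_pos: [0.4888, 0.2184, 0.0434]
orientation: [180.0, -0.0, -178.5]
ft_force: [-3.8, 0.6, 6.1]
finger_gap: -0.0004
finger_force: 2.8
```

Near-left gives (about 3 mm at 6 N). I'll press it a bit further and hold, then compare with a neighbouring corner.

```bash
python3 -m creep '[[0,0,0.001,0],[0,0,0.0008,0],[0,0,0,0],[0,0,0,0]]'
python3 - <<'E'
from h import *
im=vision.snapshot("wrist");cv2.imwrite("pics/w2.png",im)
E
python3 -m creep '[[0,0,-0.02,0],[0,0,-0.02,0],[0,-0.05,0,0],[0,-0.057,0,0],[0,-0.053,0,0],[0,0,0.02,0],[0,0,0.0155,0],[0,0,0,0],[0,0,0,0]]'
python3 -m creep '[[0,0,0.002,0],[0,0,0,0]]'
```

```text
time_s: 5.9
eef_pos: [0.4888, 0.2185, 0.0421]
orientation: [180.0, 0.0, -178.5]
ft_force: [-5.9, 0.0, 7.4]
finger_gap: 0.0002
finger_force: 4.0
time_s: 7.08
eef_pos: [0.4933, 0.0582, 0.0461]
orientation: [-179.9, 0.0, -178.4]
ft_force: [-0.7, -2.6, 5.0]
finger_gap: -0.0002
finger_force: 2.5
time_s: 7.32
eef_pos: [0.4934, 0.0582, 0.046]
orientation: [-179.9, 0.0, -178.4]
ft_force: [-8.5, -2.5, 16.6]
finger_gap: 0.0005
finger_force: 8.2
```

Near-right is solid (16.6 N with no give), so near-left is the soft corner. Next I press the near-left lever.

```bash
python3 -m creep '[[0,0,-0.03,0],[0,0,-0.03,0],[0.0103,0.0353,0,0],[0.0102,0.0352,0,0],[0.0102,0.0352,0,0],[0,0,0,0],[0,0,0,0],[0,0,0.01,0],[0,0,0.006,0],[0,0,0,0]]'
python3 - <<'E'
from h import *
print(go([.4600,.1631,.048]))
im=vision.snapshot("wrist");cv2.imwrite("pics/w3.png",im[60:360,120:520])
E
```

```text
time_s: 8.57
eef_pos: [0.4593, 0.1624, 0.0868]
orientation: [-180.0, -0.1, -178.5]
ft_force: [-0.3, 0.2, -0.5]
finger_gap: 0.0001
finger_force: 0.0
(array([-0.0008,  0.0007,  0.0388]), None)
```

View pics/w3.png

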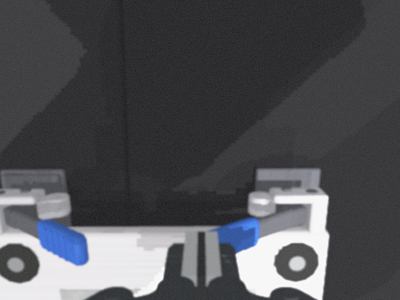

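The fingers (crop 205,260) stand over the high end of the near-left lever's blue pad (238,235); the near-right lever (62,240) is clear and still up. Now I press down.

```bash
python3 -m creep '[[0,0,0.004,0],[0,0,0.004,0],[0,0,0.004,0],[0,0,0.004,0],[0,0,0.004,0],[0,0,0,0]]'
python3 -m creep '[[0,0,0.003,0],[0,0,0.003,0],[0,0,0.003,0],[0,0,0.003,0],[0,0,0.003,0],[0,0,0,0],[0,0,0,0]]'
```

```text
time_s: 9.38
eef_pos: [0.4609, 0.1583, 0.072]
orientation: [-179.4, 0.1, -178.5]
ft_force: [-5.6, -19.5, 23.5]
finger_gap: 0.0005
finger_force: 16.1
time_s: 10.25
eef_pos: [0.4598, 0.1632, 0.053]
orientation: [180.0, 0.0, -178.5]
ft_force: [-0.4, -1.9, 2.4]
finger_gap: -0.0002
finger_force: 1.3
```

```bash
python3 -m creep '[[0,0,0.002,0],[0,0,0.002,0],[0,0,0.001,0],[0,0,0,0]]'
python3 -m creep '[[0,0,0.002,0],[0,0,0.001,0],[0,0,0,0],[0,0,0,0]]'
```

```text
time_s: 10.75
eef_pos: [0.4597, 0.1627, 0.0481]
orientation: [-179.9, 0.0, -178.5]
ft_force: [1.1, -5.0, 6.5]
finger_gap: 0.0
finger_force: 2.8
time_s: 11.25
eef_pos: [0.4601, 0.1626, 0.0475]
orientation: [-179.9, 0.1, -178.5]
ft_force: [-7.3, -5.6, 18.4]
finger_gap: -0.0003
finger_force: 9.2
```

```bash
python3 -m creep '[[0,0,0.0005,0],[0,0,0,0],[0,0,-0.03,0],[0,0,-0.05,0],[0.01,0,-0.05,0],[0,0,-0.04,0],[0,0,0,0],[0,0,0,0]]'
python3 - <<'E'
from h import *
s=arm.state();im=vision.snapshot("wrist");np.save("w4.npy",np.r_[s['eef_pos'],s['orientation']])
cv2.imwrite("pics/w4.png",im)
t=vision.snapshot("scene")[190:330,220:380];cv2.imwrite("pics/s4.png",cv2.resize(t,None,fx=5,fy=4.2))
E
```

```text
time_s: 12.25
eef_pos: [0.449, 0.1633, 0.2128]
orientation: [180.0, -0.1, -178.5]
ft_force: [0.1, -0.9, -0.2]
finger_gap: 0.0001
finger_force: 0.0
```

View pics/w4.png

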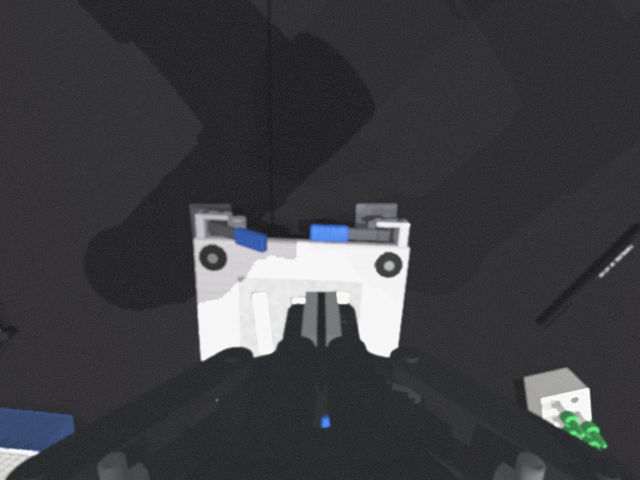

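View pics/s4.png

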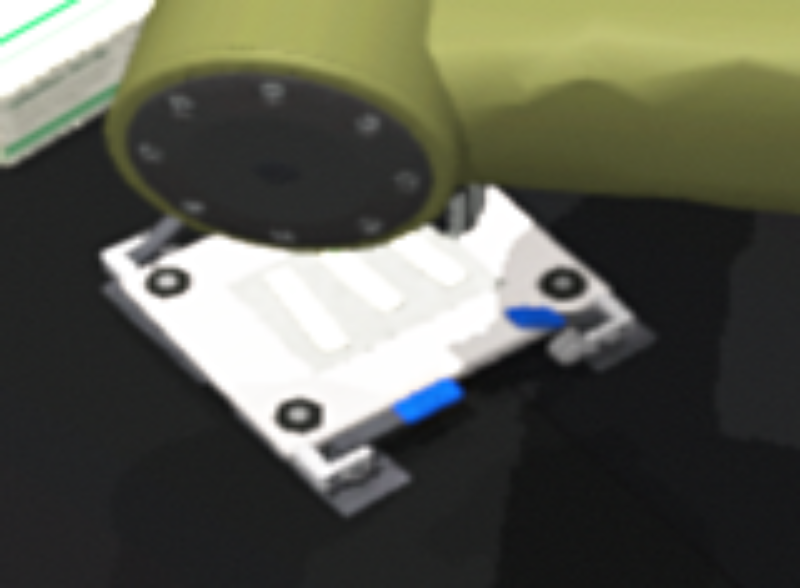

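The near-left pad (329,233) now lies flat beside the deck edge, and the near-right one (251,239) is still raised. The cassettes are in place. I'll check how far the table shifted.

Run:
```python
from h import *
w=np.load("w4.npy");s=dict(eef_pos=w[:3],orientation=w[3:])
print(pix2w("wrist",[(388,265),(212,258)],.038,s).round(4))
print(pix2w("wrist",[(329,233)],.040,s).round(4))
```

```text
[[0.4927 0.2258 0.038 ]
 [0.4901 0.0661 0.038 ]]
[[0.4632 0.171  0.04  ]]
```

```bash
python3 -c "
from plant import arm
print(arm.close_job())"
```

```text
the job is handed in; nothing more can be done
None
```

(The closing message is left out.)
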